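# Sort the incoming specimens at the blood lab bench

## Robot

A 7-joint arm with a two-finger parallel gripper is mounted at the origin on the work surface. World frame = base frame: x ahead of the robot, y to its left, z up, the work surface at z = 0. Lengths are in m, angles in rad, forces in N, time in s.
With the tool pointing down it reaches from about 0.35 to 0.9 m from the base axis. Payload 7.2 kg.
Tool frame: the origin (TCP) lies at the centre of the arm's flange, where the gripper is bolted on; the fingertips stand 182 mm ahead of it and the grasp point (between the pads) lies 163 mm ahead of it; z points along the fingers, x is the direction in which the jaws open and shut, and the axes are right-handed (so a half turn about z gives the same grasp; the last joint's range is limited). The gripper opens to 88 mm and grips with 3 to 60 N. Pads are 20 mm wide; open, the fingers measure 115 mm over their backs; the gripper's body (75 mm by 178 mm) begins 61 mm behind the grasp point.
Start: joints at [-1.416, 0.411, -0.013, 1.596, 0.006, 1.134, -0.082], TCP at [0.138, 0.61, 0.405] pointing down, gripper open.
Joint ranges: [-2.95, 2.95], [-0.29, 1.99], [-1.47, 1.44], [0.14, 2.54], [-1.03, 4.17], [0.13, 1.85], [-2.86, 2.86]. Speed limits (rad/s): [2.39, 2.39, 3.01, 3.01, 3.14, 3.14, 3.14].

## Interface

Orientations are given as a unit quaternion [x, y, z, w].
In Python, from plant import * gives the robot as it stands. Calls block until the motion is done:
- movep(position, orientation): joint-space move of the TCP to a pose.
- move_linear(position, rot=None, feed=0.15): straight line of the TCP; rot=None keeps the orientation; feed is the mean speed in m/s.
- goto_joints(angles): joint-space move.
- open_jaws() and clamp(): open the fingers fully, or close them until they stop; the grip force is fixed at half the most.
- hold(seconds).
- inverse_kinematics(position, orientation): joint angles nearest the present ones, or None.
- grab_frame(name): name is "scene" or "top"; returns a dict with "color" (400x640x3 uint8, red, green, blue), "vfov" (degrees; the focal length in pixels is half the picture's height over the tangent of half this angle, whatever the lens; pixels are square), "cx", "cy" (the principal point, pixels), "k1" (the pictures are not rectified: a ray, as slopes to the right and down, at radius r is drawn at 1 + k1 r^2 times it, then the intrinsics apply), "extrinsics" (4x4, takes a point from camera to world coordinates). Camera axes: x right, y up, looking along -z (the intrinsics and any distortion apply to the point x, -y, -z); pixel columns grow to the right and rows downward; lengths in m; the calibration is good to about 2 mm. A picture is of the moment at which its call begins. There is no depth.
A pose or a line that the arm cannot do raises PlanningError and nothing moves.
- finish_job(): hands the job in, once; it reports no verdict.
Readings, each from a call of its own:
- current_t(): time.
- current_q(): joint angles.
- current_qvel(): joint speeds.
- current_effort(): joint torques, N m.
- current_ee_pos(): TCP position.
- current_tcp_rot(): TCP orientation.
- current_wrist_force(): force on the tool from outside, world axes, zero at the start.
- current_moment(): the same for the moment, N m.
- current_opening(): finger opening in m.
Only numpy, scipy, OpenCV 4.12 (cv2) and the standard library are available. Lean on these libraries where they do the work, as an engineer would, in place of code of your own. Each camera call takes 0.05 s, during which the arm holds its last target. There are 200 camera calls.

## Task

Sort the five specimens on the bench into their dark steel trays: the two capped tubes lying in the ridged tray, one along each lane; the two jars standing upright side by side in the round dish; and the slide mailer lying flat, right way up, in the plain rectangular tray. Each must rest fully on its tray's floor, and the glove box and the safety glasses must stay where they are.

Things in the scene. Friction and masses are not known exactly. Their poses are not given: they have to be found in the camera images.
- tube_a: capped sample tube lying on its side, 100 mm long, round-ended: round body 16 mm in diameter with a white paper label round its middle, and a blue six-sided cap 18 mm long (16 mm across flats, so it lies level and does not roll) at the +x end. Origin on its axis at mid-length (8 mm above what it lies on); own x axis runs along the tube towards the cap. Loose, about 20 g. The two tubes are alike and may change places
- tube_b: capped sample tube lying on its side, 100 mm long, round-ended: round body 16 mm in diameter with a white paper label round its middle, and a blue six-sided cap 18 mm long (16 mm across flats, so it lies level and does not roll) at the +x end. Origin on its axis at mid-length (8 mm above what it lies on); own x axis runs along the tube towards the cap. Loose, about 20 g. The two tubes are alike and may change places
- jar_a: squat specimen jar standing upright, 60 mm high: white body 42 mm in diameter, blue round lid 44 mm in diameter over the top 18 mm. Origin at the centre of its underside, z axis up. Loose, about 80 g. The two jars are alike and may change places
- jar_b: squat specimen jar standing upright, 60 mm high: white body 42 mm in diameter, blue round lid 44 mm in diameter over the top 18 mm. Origin at the centre of its underside, z axis up. Loose, about 80 g. The two jars are alike and may change places
- mailer: slide mailer: closed flat white plastic box for glass slides, 82 x 34 mm and 20 mm high, lying flat, with a grey seam, a paper label on top and a small blue catch at its +x end. Origin at the centre of its underside, x axis along its length, z up. Loose, about 30 g
- tube_tray: tube tray: dark steel tray fixed to the bench, 160 mm (own x) by 150 mm (own y), 12 mm high, walls and floor 5 mm thick. A low ridge along its own x (8 mm wide, its top 12 mm above the bench, 7 mm above the tray floor) splits it into two equal lanes, each 150 mm long and 66 mm wide, with middle lines at y = +37 mm and y = -37 mm. Origin at the centre of its underside, on the bench; it is turned by up to half a radian
- jar_dish: jar dish: shallow round dark steel dish fixed to the bench, 160 mm across outside, inner floor about 146 mm across, 14 mm high, wall and floor 5 mm thick. Origin at the centre of its underside, on the bench
- mailer_tray: mailer tray: plain rectangular dark steel tray without a ridge, fixed to the bench, 140 mm (own x) by 110 mm (own y), 14 mm high, walls and floor 5 mm thick (inside 130 x 100 mm). Origin at the centre of its underside, on the bench; it is turned by up to half a radian
- glove_box: bystander: white carton with a blue band, 230 (own x) x 120 x 75 mm high, at the right of the work (-y side). Origin at the centre of its underside
- glasses: bystander: safety glasses with black frame, clear lenses and open arms, about 140 mm wide, 140 mm deep and 43 mm high, at the left of the work (+y side). Origin on the bench under the nose bridge; own x points from the lenses along the arms
Mind the look-alikes: they are no part of the job. Leave any orange look-alike of the tube_a alone. What is shaped like the jar_a but green is not meant.

How it is judged:
At the end, for the whole second after the job is handed in: Tubes level on the ridged tray's floor, one per lane, within 27 mm of mid-length and 0.4 rad of its line; jars upright (0.1 rad) on the dish floor within 56 mm of its centre; mailer flat, label up, on the plain tray's floor within 50 mm (x), 35 mm (y) of centre; all at rest (x of tube_a in the frame of tube_tray between -0.027 and 0.027 m and z of tube_a in the frame of tube_tray between 0.009 and 0.0155 m and angle between tube_a's own x axis and vertical between 1.5 and 1.64 rad and angle between the x axis of each of tube_a, tube_b and the x axis of tube_tray, either way round below 0.4 rad and x of tube_b in the frame of tube_tray between -0.027 and 0.027 m and z of tube_b in the frame of tube_tray between 0.009 and 0.0155 m and angle between tube_b's own x axis and vertical between 1.5 and 1.64 rad and ((y of tube_a in the frame of tube_tray between 0.011 and 0.063 m and y of tube_b in the frame of tube_tray between -0.063 and -0.011 m) or (y of tube_a in the frame of tube_tray between -0.063 and -0.011 m and y of tube_b in the frame of tube_tray between 0.011 and 0.063 m)) and horizontal distance between each of jar_a, jar_b and jar_dish below 0.056 m and z of jar_a in the frame of jar_dish between 0.002 and 0.009 m and angle between each of jar_a, jar_b, mailer's own z axis and vertical below 0.1 rad and z of jar_b in the frame of jar_dish between 0.002 and 0.009 m and x of mailer in the frame of mailer_tray between -0.05 and 0.05 m and y of mailer in the frame of mailer_tray between -0.035 and 0.035 m and z of mailer in the frame of mailer_tray between 0.002 and 0.009 m and linear speed of each of tube_a, tube_b, jar_a, jar_b, mailer below 0.02 m/s and angular speed of each of tube_a, tube_b, jar_a, jar_b, mailer below 0.3 rad/s); the robot touches nothing.
It fails at once if the glove box is moved more than 30 mm (distance of glove_box from where it was at the start of the episode above 0.03 m).
It fails at once if the pair of safety glasses is moved more than 30 mm (distance of glasses from where it was at the start of the episode above 0.03 m).
It also fails if it takes over 109 s, if anything falls off the work surface, if the arm or the gripper's body presses on something with over 40 N, if the wrist force passes 120 N, or if a joint passes its speed limit or range.

## Working session

There is one attempt and no reset: what is moved stays moved. The work goes in short steps, each a Python script; the robot and the scene stay as the last script left them, time stands still between calls to the robot, and variables do not carry over. Pictures are saved under pics/ and viewed, about 12 in all and at most 16, crops included, and the job is handed in when it is done.

```bash
mkdir -p pics; ls; python3 - <<'E'
from plant import *
import cv2
for n in ("scene","top"):
    f=grab_frame(n); cv2.imwrite(f"pics/{n}0.png",f["color"][:,:,::-1]); print(n,{k:v for k,v in f.items() if k!="color"})
print(current_t(),current_tcp_rot())
E
```

```text
pics
scene {'vfov': 50.76953254432508, 'cx': 316.5489904836322, 'cy': 205.63115287064855, 'k1': -0.11482122866727439, 'extrinsics': array([[ 0.59475595, -0.45285524,  0.66421947,  1.2604748 ],
       [ 0.80384513,  0.34520562, -0.48442346, -0.54085002],
       [-0.00991859,  0.82204332,  0.56933857,  0.73671005],
       [ 0.        ,  0.        ,  0.        ,  1.        ]])}
top {'vfov': 52.23016787512386, 'cx': 316.50295787426546, 'cy': 201.45645655969878, 'k1': -0.03047143354935474, 'extrinsics': array([[ 0.00182298,  0.98201741, -0.18878158,  0.26276054],
       [-0.99997049,  0.00319903,  0.00698466,  0.02166869],
       [ 0.00746297,  0.18876328,  0.98199426,  1.15329333],
       [ 0.        ,  0.        ,  0.        ,  1.        ]])}
0.1 [ 7.81308777e-01  6.24144250e-01 -5.45526798e-04  5.03039260e-04]
```

View pics/top0.png

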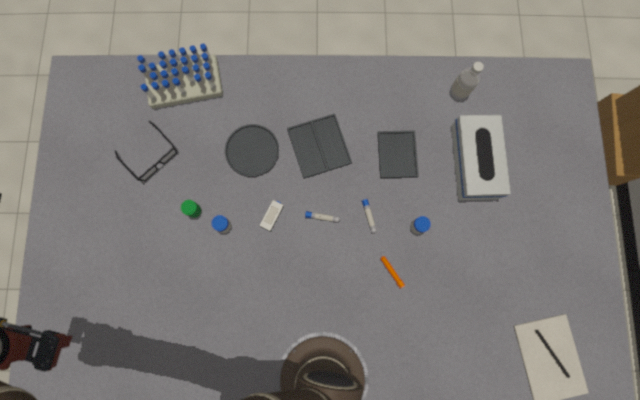

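View pics/scene0.png

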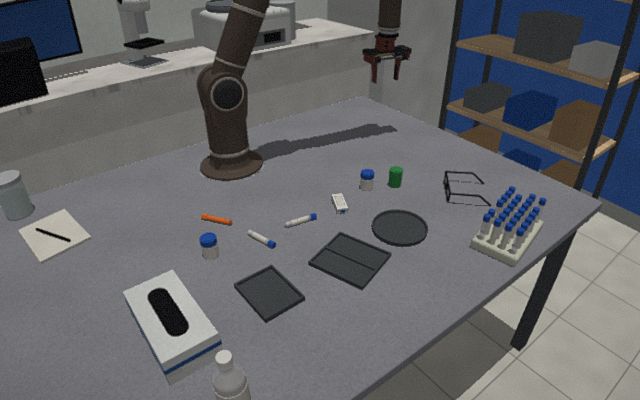

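Top view: the blue-lidded jars are at (221,225) and (421,226), and the green look-alike is at (190,209). The blue-capped tubes are at (322,217) and (369,216), and the orange look-alike is at (393,272). The mailer is at (271,215). The trays are the dish (252,150), the ridged tray (320,146) and the plain tray (397,155). The targets are chosen by blue caps or lids. The rack at (180,75) isn't part of the job. Next I'll measure and confirm with an annotated crop.

```bash
cat > h.py <<'E'
import numpy as np, cv2
def K(f):
    F=200/np.tan(np.radians(f["vfov"]/2)); return F
def ray(f,uv):
    uv=np.atleast_2d(np.asarray(uv,float)); d=(uv-[f["cx"],f["cy"]])/K(f)
    s=d.copy()
    for _ in range(20): s=d/(1+f["k1"]*(s**2).sum(1,keepdims=True))
    E=f["extrinsics"]; v=np.c_[s[:,0],-s[:,1],-np.ones(len(s))]@E[:3,:3].T
    return E[:3,3],v
def onplane(f,uv,z):
    o,v=ray(f,uv); return (o+v*((z-o[2])/v[:,2])[:,None])[:,:2]
def proj(f,P):
    E=f["extrinsics"]; c=(np.atleast_2d(P)-E[:3,3])@E[:3,:3]; s=np.c_[c[:,0],-c[:,1]]/-c[:,2:]
    return s*(1+f["k1"]*(s**2).sum(1,keepdims=True))*K(f)+[f["cx"],f["cy"]]
def blobs(m,lo,box=None):
    m=m.astype(np.uint8)
    if box: q=np.zeros_like(m); q[box[1]:box[3],box[0]:box[2]]=1; m=m*q
    n,l,s,c=cv2.connectedComponentsWithStats(m)
    return [(l==i,s[i],c[i]) for i in range(1,n) if s[i][4]>=lo]
def rectw(f,mask,z):
    """world min-area rect of blob on plane z: centre, (long,short), long-axis angle"""
    ys,xs=np.nonzero(mask)
    p=np.r_[[onplane(f,np.c_[xs+a,ys+b],z) for a in(-.5,.5) for b in(-.5,.5)]].reshape(-1,2)
    (c,(w,h),_)=r=cv2.minAreaRect((p*1000).astype(np.float32)); b=cv2.boxPoints(r)
    e=max(b[1]-b[0],b[2]-b[1],key=np.linalg.norm)
    return np.array(c)/1000,(max(w,h),min(w,h)),np.arctan2(e[1],e[0])
def masks(f):
    c=f["color"].astype(int); r,g,b=c[...,0],c[...,1],c[...,2]; hsv=cv2.cvtColor(f["color"],cv2.COLOR_RGB2HSV)
    blue=(b-r>50)&(b-g>30); white=(c.min(2)>150); dark=(c.max(2)<72)
    return blue,white,dark
E
python3 - <<'E'
from plant import *
from h import *
f=grab_frame("top"); B,W,D=masks(f); box=(140,110,440,250)
for n,m,z,lo in(("blue",B,.008,8),("white",W,.01,15),("bw",B|W,.008,60),("dark",D,.013,500)):
    for k,s,c in blobs(m,lo,box if n!="dark" else (200,100,440,200)):
        r=rectw(f,k,z); print(n,np.round(c,1),s[4],np.round(r[0],4),np.round(r[1],1),round(r[2],3))
c=f["color"]; print(c[215,290],c[130,320],c[118,328],[c[217,x].tolist() for x in (305,312,320,330,338)])
o=cv2.resize(c[105:285,140:440],None,fx=2.6,fy=2.6,interpolation=cv2.INTER_CUBIC)
cv2.imwrite("pics/crop1.png",o[:,:,::-1])
g=grab_frame("scene"); B,W,D=masks(g)
for k,s,c in blobs(B,8,(150,150,420,260)): print("scene blue",np.round(c,1),s)
E
```

```text
blue [365.1 202.1] 32 [ 0.4818 -0.1253] [20.2 18.3] 0.3
blue [308.  214.1] 34 [0.4466 0.0376] [20.1 19.9] 0.004
blue [219.3 222.6] 206 [0.4215 0.2881] [46.4 45.4] 0.042
blue [422.  223.6] 206 [ 0.4202 -0.2863] [49.  45.8] -1.569
white [270.9 214.8] 329 [0.4442 0.1427] [83.9 36.9] -0.458
white [369.7 216.7] 41 [ 0.4384 -0.1377] [51.2 10.2] 0.254
white [326.4 216.8] 27 [ 0.4384 -0.0148] [35.2  9.7] 1.43
bw [270.9 214.8] 329 [0.4445 0.1429] [84. 37.] -0.458
bw [219.3 222.6] 206 [0.4215 0.2881] [46.4 45.4] 0.042
bw [422.  223.6] 206 [ 0.4202 -0.2863] [49.  45.8] -1.569
[129 126 124] [77 78 79] [69 72 70] [[78, 88, 106], [111, 112, 115], [166, 159, 146], [176, 171, 157], [143, 140, 139]]
scene blue [366.9 173.8] [361 169  13  11 119]
scene blue [342.5 210.5] [341 210   4   2   8]
scene blue [313.  215.8] [310 213   7   7  32]
scene blue [207.6 239.1] [199 232  17  15 202]
scene blue [271.  243.4] [267 240   8   8  45]
```

View pics/crop1.png

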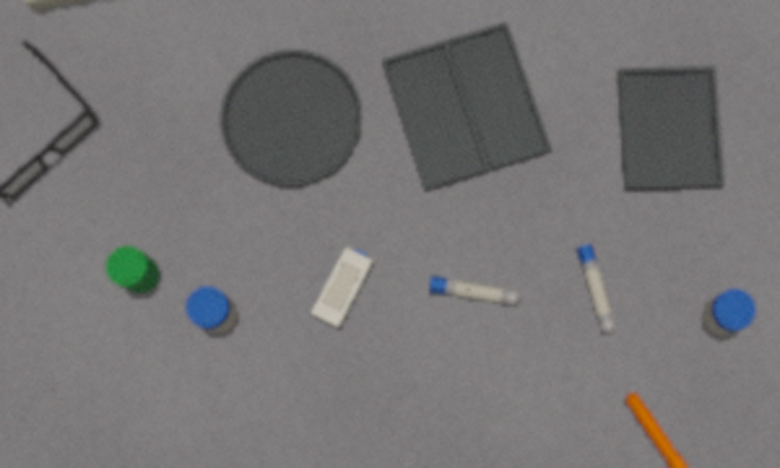

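The crop confirms the blue tubes, jars and mailer, with the green and orange look-alikes separate. Next I'll measure the trays, tube lengths and jar positions across both views.

```bash
cat > meas.py <<'E'
from plant import *
from h import *
def measure(f,g,tr=True):
    B,W,D=masks(f); R={}
    box=(140,110,440,250)
    tc=[(c,k) for k,s,c in blobs(B,20,box) if s[4]<80]; tw=[c for k,s,c in blobs(W,15,box) if s[4]<80]
    for i,(c,k) in enumerate(tc):
        l=min(tw,key=lambda w:np.linalg.norm(w-c)); p,q=onplane(f,[c,l],.010)
        d=(p-q)/np.linalg.norm(p-q); R["tube%d"%i]=(p-.041*d,np.arctan2(d[1],d[0]),np.linalg.norm(p-q)*1000)
    for k,s,c in blobs(W,200,box): R["mailer"]=rectw(f,k,.019)
    D=f["color"].max(2)<100
    for k,s,c in blobs(D,900,(215,105,430,200)):
        print(s); r=rectw(f,k,.013); R["dark%d"%c[0]]=r
    return R
def jars(f,g):
    bt=[c for k,s,c in blobs(masks(f)[0],100,(140,110,440,250))]; bs=[c for k,s,c in blobs(masks(g)[0],80,(150,150,420,260))]
    return bt,bs
def tri(f,a,g,b):
    o1,v1=ray(f,a);o2,v2=ray(g,b);v1=v1[0]/np.linalg.norm(v1[0]);v2=v2[0]/np.linalg.norm(v2[0])
    s=np.linalg.lstsq(np.c_[v1,-v2],o2-o1,rcond=None)[0]; p,q=o1+s[0]*v1,o2+s[1]*v2
    return (p+q)/2,np.linalg.norm(p-q)
E
python3 - <<'E'
from meas import *
f=grab_frame("top");g=grab_frame("scene")
for k,v in measure(f,g).items(): print(k,[np.round(x,4) for x in v])
bt,bs=jars(f,g)
for a in bt:
    print("jar z=.06",onplane(f,a,.058).round(4),end=" ")
    for b in bs: print(b.round(),[np.round(x,4) for x in tri(f,a,g,b)])
# gripper-limits check of tube ends: non-bench pixels near the tubes
c=f["color"].astype(int); bg=np.median(c[200:235,285:300].reshape(-1,3),0)
m=np.abs(cv2.GaussianBlur(f["color"],(0,0),.7).astype(int)-bg).max(2)>14
for k,s,q in blobs(m,40,(295,195,385,240)): print("tube?",s,[np.round(x,4) for x in rectw(f,k,.008)])
for k,s,q in blobs((c[...,1]-c[...,0]>50),40,(140,150,300,250)): print("green",onplane(f,q,.05))
E
```

```text
[ 287  114   65   65 2740]
[ 225  124   54   54 2289]
[ 377  131   41   48 1812]
tube0 [array([ 0.4421, -0.1368]), np.float64(0.2811), np.float64(44.1507)]
tube1 [array([ 0.44  , -0.0032]), np.float64(1.4268), np.float64(51.8714)]
mailer [array([0.4427, 0.1417]), array([83.2079, 36.6292]), np.float32(-0.4583)]
dark318 [array([0.6488, 0.0069]), array([168.0358, 154.1413]), np.float32(0.3202)]
dark251 [array([0.6337, 0.2037]), array([164.9278, 158.0209]), np.float32(0.0201)]
dark397 [array([ 0.6237, -0.2218]), array([147.393 , 115.5046]), np.float32(0.0278)]
jar z=.06 [[0.4141 0.2767]] [367. 174.] [array([0.4148, 0.2779, 0.0514]), np.float64(0.0007)]
[208. 239.] [array([0.3754, 0.0044, 0.0616]), np.float64(0.5322)]
jar z=.06 [[ 0.413  -0.2728]] [367. 174.] [array([ 0.5197, -0.085 ,  0.2632]), np.float64(0.3769)]
[208. 239.] [array([ 0.4138, -0.274 ,  0.0527]), np.float64(0.0006)]
tube? [361 198  15  33 185] [array([ 0.4461, -0.1325]), array([99.0136, 26.5781]), np.float32(0.2088)]
tube? [304 210  35  11 183] [array([4.432e-01, 4.000e-04]), array([100.3911,  26.4862]), np.float32(1.4931)]
green [[0.45805754 0.3653693 ]]
```

Measurements are consistent: tray sizes are about right, the jar ray gap is under 1 mm and the lid height is about 52 mm. I'll start with tube1.

```bash
cat > arm.py <<'E'
from plant import *
import numpy as np
from scipy.spatial.transform import Rotation as Ro
def quat(a): return (Ro.from_euler('z',a)*Ro.from_euler('x',np.pi)).as_quat()
def best(p,a):
    """of the two equal grasps (a, a+pi) the reachable one with the last joint nearest its middle"""
    o=[(abs(q[6]),b) for b in (a,a+np.pi) for q in [inverse_kinematics(p,quat(b))] if q is not None]
    return quat(min(o)[1])
def over(xy,a,z): p=[*xy,z]; movep(p,best(p,a))
def pick(xy,a,z,up=.27):
    over(xy,a,up); move_linear([*xy,z],feed=.2); clamp()
    print("t%.1f grip %.4f z %.4f"%(current_t(),current_opening(),current_ee_pos()[2]),np.round(current_wrist_force(),1))
    move_linear([*xy,up],feed=.25)
    print("lifted %.4f"%current_opening(),np.round(current_wrist_force(),2))
def place(xy,a,z,up=.27):
    over(xy,a,up); move_linear([*xy,z],feed=.15); print("down",np.round(current_wrist_force(),1)); open_jaws()
    move_linear([*xy,up],feed=.25); print("t%.1f"%current_t())
T=np.array([.6488,.0069]); TA=.325
def lane(s): return T+s*.037*np.array([-np.sin(TA),np.cos(TA)])
E
python3 - <<'E'
from arm import *
open_jaws()
pick([.441,-.001],1.42+np.pi/2,.184)
print(current_q().round(2) if hasattr(current_q(),'round') else current_q())
place(lane(1),TA+np.pi/2,.196)
E
```

```text
t4.7 grip 0.0151 z 0.1840 [ 0.  -1.   0.5]
lifted 0.0149 [ 0.13 -0.36 -1.  ]
[-0.78  0.37  0.83  2.2  -0.42  0.72  0.19]
down [-0.2  0.1 -0.3]
t8.3
```

```bash
python3 - <<'E'
from arm import *
from h import *
pick([.443,-.1355],.27+np.pi/2,.184)
f=grab_frame("top");g=grab_frame("scene")
a=cv2.resize(f["color"][100:250,215:440],(675,450),interpolation=cv2.INTER_CUBIC)
cv2.imwrite("pics/p2.png",a[:,:,::-1]); cv2.imwrite("pics/p2s.png",g["color"][:,:,::-1])
E
```

```text
t11.0 grip 0.0156 z 0.1840 [-0.6  0.3  0.5]
lifted 0.0154 [ 0.18 -0.2  -0.85]
```

View pics/p2.png

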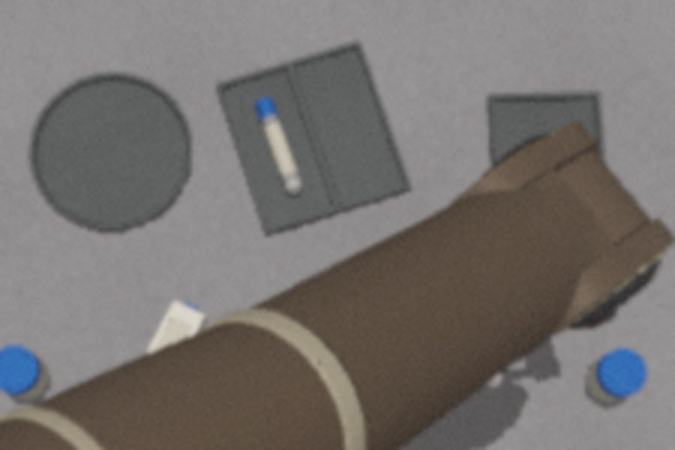

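Tube 1 lies properly in the left lane (crop (265,108)–(293,187)), clear of the ridge. Next: place tube 0, then the mailer.

```bash
python3 - <<'E'
from arm import *
from h import *
place(lane(-1),TA+np.pi/2,.196)
pick([.4427,.1417],-.458+np.pi/2,.184)
place([.6237,-.2218],.028+np.pi/2,.1975)
# jar_a (left): jaws at right angles to the line to the green look-alike
pick([.4148,.2779],-.5,.213,up=.3)
f=grab_frame("top")
a=cv2.resize(f["color"][100:250,180:440],(780,450),interpolation=cv2.INTER_CUBIC)
cv2.imwrite("pics/p3.png",a[:,:,::-1])
E
```

```text
down [-0.2 -0.2  0.3]
t14.9
t17.8 grip 0.0337 z 0.1840 [-0.1  0.1  1.7]
lifted 0.0340 [ 0.1  -0.16 -0.55]
down [-0.  -0.5  0.4]
t21.8
t25.1 grip 0.0433 z 0.2131 [-1.3  0.2  2.4]
lifted 0.0433 [-0.32  0.5  -1.55]
```

View pics/p3.png

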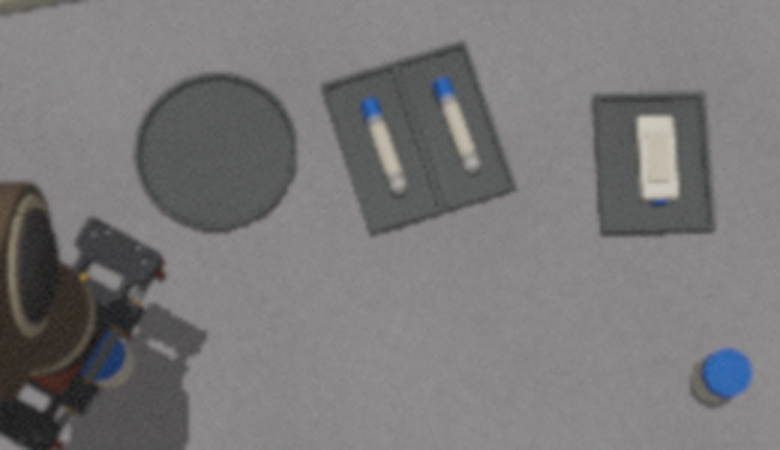

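Both tubes lie in their lanes and the mailer is flat with its label up. Jar_a is in the gripper; on to the jars.

```bash
python3 - <<'E'
from arm import *
from h import *
place([.634,.2345],0,.219,up=.3)
pick([.4138,-.274],0,.213,up=.3)
place([.634,.1725],0,.219,up=.3)
movep([.40,-.15,.45],best([.40,-.15,.45],0)); hold(.3)
f=grab_frame("top");g=grab_frame("scene")
a=cv2.resize(f["color"][100:250,180:440],(780,450),interpolation=cv2.INTER_CUBIC)
b=cv2.resize(g["color"][150:330,200:480],(780,501),interpolation=cv2.INTER_CUBIC)
cv2.imwrite("pics/p4.png",a[:,:,::-1]);cv2.imwrite("pics/p4s.png",b[:,:,::-1])
for k,s,c in blobs(masks(f)[0],100,(200,100,440,200)): print("jar lid",s,onplane(f,c,.058).round(4))
print(current_t())
E
```

```text
down [ 0.5 -0.7 -2.1]
t28.5
t31.9 grip 0.0432 z 0.2131 [-0.9  0.3  2.7]
lifted 0.0434 [-0.76  0.8  -1.41]
down [ 0.9 -0.8  0.4]
t36.2
jar lid [230 137  17  16 202] [[0.6355 0.2348]]
jar lid [252 137  17  16 206] [[0.6361 0.1727]]
38.15
```

View pics/p4.png

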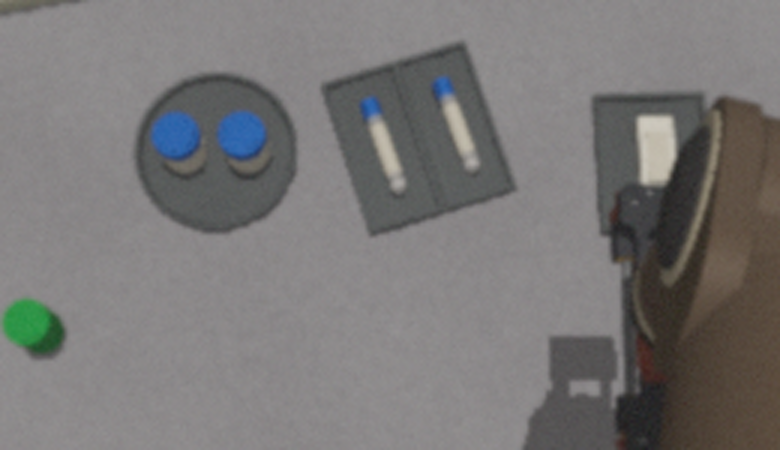

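View pics/p4s.png

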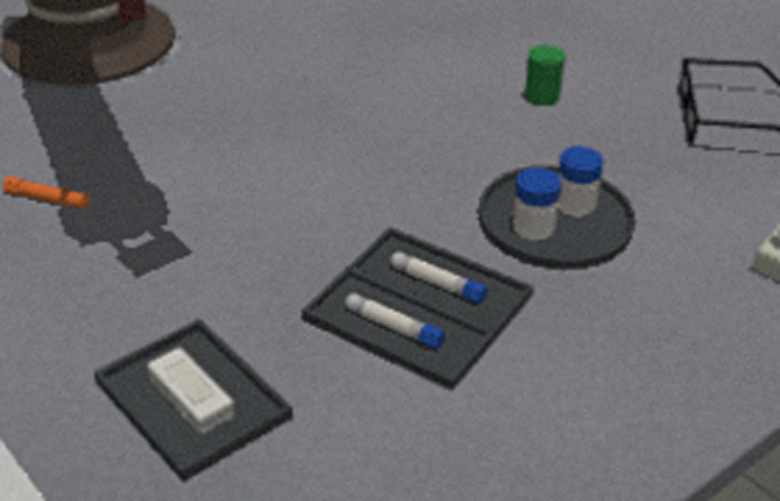

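The tubes are central in their lanes, with their combined midpoint about 4 mm from the tray centre. The jars stand about 31 mm either side of the dish centre, and the mailer is flat. Handing in.

```bash
python3 -c "
from plant import *
print(finish_job(),current_t())"
```

```text
the job is handed in; nothing more can be done
the job is handed in; nothing more can be done
```

All five specimens are in their trays, and I handed the job in at about 38 s of the 109 s allowed. `finish_job()` reports no verdict, so success rests on my own last checks.

- **Tubes:** each lies centrally along its own lane. By eye from the pictures, their combined midpoint is about 4 mm from the tray centre. I released both about 7 mm above the tray floor, so the opening fingers would clear the ridge.
- **Jars:** both stand upright in the dish, at (0.636, 0.235) and (0.636, 0.173). That is about 31 mm from its centre, against the 56 mm allowed.
- **Mailer:** it lies flat and label up, well inside its tray, released about 8 mm above the floor.
- **Things to leave alone:** the arm went nowhere near the glove box or the glasses. I did not re-measure them, and the final close-ups show only part of the glasses and at most an edge of the glove box. The orange and green look-alikes were not touched.

Every grasp closed to within about 1 mm of the expected width, and every wrist force reading I took was under 3 N. No check failed. The two ways of locating the tubes differed by about 5 mm, so I used an average, and that was within tolerance.

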